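# Feel out the high pad of a mould rest, set it level and lay the mould on

### The arm

A 7-joint arm with a two-finger parallel gripper is mounted at the origin on a cart in front of the work surface, level with it; the furniture and walls round the work are solid. World frame = base frame: x ahead of the robot, y to its left, z up, the work surface at z = 0. Lengths are in m, angles in rad, forces in N, time in s.
With the tool pointing down it reaches from about 0.425 to 0.875 m from the base axis. Payload 4.7 kg.
Tool frame: the origin (TCP) lies between the finger pads; the fingertips stand 14 mm ahead of it and the grasp point (between the pads) lies 5 mm behind it; z points along the fingers, y is the line along which they close (so a half turn about z gives the same grasp; the last joint's range is limited). The gripper opens to 87 mm and grips with 3 to 60 N. Pads are 19 mm wide; open, the fingers measure 117 mm over their backs; the gripper's body (75 mm by 190 mm) begins 51 mm behind the grasp point.
Start: joints at [-1.118, 0.321, -0.07, 1.45, 0.023, 1.371, -0.057], TCP at [0.276, 0.588, 0.237] pointing down, gripper open.
Joint ranges: [-2.86, 2.86], [-0.3, 2.09], [-1.38, 1.24], [0.06, 2.45], [-1.56, 4.7], [0.09, 2.05], [-2.69, 2.69]. Speed limits (rad/s): [2.57, 2.57, 3.14, 3.14, 3.14, 3.14, 3.14].

### API

Orientations are given as a rotation vector (axis times angle).
In Python, from bench import get_state, get_image, camera_params, close_job gives the robot as it stands. The module is installed in compiled form; this text tells all that it offers.
- The arm moves only by the tool arm_command, never from a script. Its argument "motion" is a list of rows, each a list of 5 numbers: the finger opening in mm, from 0 to 87, then the shift along the tool's x, y, z in mm, then the turn about the tool's z in degrees. In form: [[gripper, x, y, z, spin], ...]. A call has 1 to 5 rows; each row is the pose to reach, as a shift and turn from the pose commanded when the call began, along the tool's axes at that moment; what a row does not reach only later rows make up. A row lasts 1/12 s, in which the tool goes at most 41.7 mm and 7.16 degrees, less where a joint would pass 70% of its speed; a pose out of reach is approached as far as the arm can. A call with a gripper value outside its range is refused whole. The fingers move at their own pace and stop on an object; "newtons" is the grip in N (left out, the last holds). Time passes only in rows, so rows that repeat a pose let the fingers close. It gives the time, the measured TCP pose, the force, the opening and the grip force at its end, in the units of the state.
- get_state(): the state, without advancing time (a new reading comes with each control period).
- get_image(name): name is "side" or "top"; returns (picture, depth): 400x640x3 uint8, red, green, blue; 400x640 float32, m along the optical axis (not along the pixel's ray), 0 where there is no reading.
- camera_params(name): a dict with "intrinsics" (3x3 intrinsics, pixels), "D" ([k1, k2, p1, p2, k3] as OpenCV has them; the pictures are not rectified), "extrinsics" (4x4, takes a point from camera to world coordinates). Camera axes: x right, y down, z forward; pixel columns grow to the right and rows downward; lengths in m; the calibration is good to about 2 mm. A picture is of the moment at which its call begins. camera_params takes no time and is no camera call.
- close_job(): hands the job in; it is judged then, once.
The state is a dict: "time": time; "joint_positions": joint angles; "qd": joint speeds; "joint_torque": joint torques, N m; "position": TCP position; "tool_rot": TCP orientation; "ft_force": force on the tool from outside, world axes, zero at the start; "torque": the same for the moment, N m; "grip_width": opening from 0.0 (shut) to 1.0 (fully open); "grip_force": force on a finger pad.
Only numpy, scipy, OpenCV 4.12 (cv2) and the standard library are available. Lean on these libraries where they do the work, as an engineer would, in place of code of your own. Each camera call takes 0.05 s, during which the arm holds its last target. There are 200 camera calls.

### The job

One of the three pads of the mould rest has slipped up a few millimetres, so a mould would rock on it. Feel the pads with the tip of the setting pin to find the high one and push it down with the pin until it is level with the other two, without ever leaning hard on a pad. Stand the pin back upright in its stand, lay the bar mould on the three pads between the guide posts so that it sits level, and leave the other things where they are.

Things in the scene. Friction and masses are not known exactly. Their poses are not given: they have to be found in the camera images.
- mould_rest: fixed aluminium jig plate, 100 mm (its x) x 164 mm (its y) x 22 mm high; origin at the centre of its underside, z up. It carries three round steel pads and six guide posts (8 mm thick, tapered tops 32 mm above the plate) at x = -38 and +38, y = -45 and +45 mm, and x = 0, y = -68 and +68 mm, which leave 4 mm of play all round a mould lying along its y
- pad_place_1 (a point): point on the plate's upper face under the middle of a pad, at x = -20, y = -40 mm of the rest, 22 mm above its underside. The three pads are alike: upright steel pins 16 mm thick with flat tops. Two are clamped fast, their tops at one common height that is not reported: 6 to 18 mm above the plate, different each time
- pad_place_2 (a point): the same point under the pad at x = +20, y = -40 mm of the rest. One of the three pads, not always the same, has slipped and stands 3 to 5 mm higher than the other two
- pad_place_3 (a point): the same point under the pad at x = 0, y = +40 mm of the rest. The slipped pad stays put under a light touch (below 8 N), slides down under about 12 to 16 N, stays where it is left, and goes on sliding below the right height if pushed on; the two clamped pads do not give
- setting_pin: loose steel setting pin, used as probe and push rod, 118 mm long, 110 g, standing tip down in its stand; origin at the tip, z towards the handle. Stem 10 mm thick with a domed tip, from 0 to 60 mm; flange 36 mm wide from 60 to 65 mm; round knurled handle 20 mm thick from 65 to 113 mm, to be gripped from above
- pin_tip (a point): the tip of the setting pin (its origin)
- pin_stand: fixed stand for the setting pin: foot 62 mm across, on it an upright tube 36 mm thick, 72 mm high, with a bore of 20 mm; origin at the centre of its underside. The pin's stem hangs in the bore and its flange rests on the rim, the tip 12 mm above the table
- stand_mouth (a point): centre of the tube's rim, 72 mm above the table
- bar_mould: loose clear plastic bar mould, an open tray of six cells, 60 mm (x) x 120 mm (y) x 24 mm high, 160 g, flat underside, both ways round the same; origin at the centre of its underside; lies on the table to the left of the rest, to be gripped across its 60 mm
- cutter_ring: bystander: steel ring cutter, 46 mm across, 30 mm high, origin at its underside
- small_pot: bystander: small pot with black lid, 38 mm across, 40 mm high, origin at its underside
- felt_pen: bystander: red and white felt pen, 135 mm long, lying, origin at its underside

How it is judged:
On the way, in this order (a step that is already met when the one before it is completed fails the run):
1. the setting pin is lifted out of its stand (height (world z) of pin_tip above 0.082 m), for 0.1 s.
2. the tip of the setting pin is brought down onto one of the pads (height (world z) of pin_tip below 0.046 m and (horizontal distance between pin_tip and pad_place_1 below 0.009 m or horizontal distance between pin_tip and pad_place_2 below 0.009 m or horizontal distance between pin_tip and pad_place_3 below 0.009 m)), for 0.1 s.
At the end, for the whole second after the job is handed in: the bar mould lies still on the pads between the guide posts, within 8 mm of the rest's middle, underside 4.5 to 19.5 mm above the plate, level to 0.010 rad lengthwise and 0.020 rad across (0.8 mm pad to pad); the setting pin stands still and upright in its stand, tip below 16 mm (x of bar_mould in the frame of mould_rest between -0.008 and 0.008 m and y of bar_mould in the frame of mould_rest between -0.008 and 0.008 m and z of bar_mould in the frame of mould_rest between 0.0265 and 0.0415 m and angle between bar_mould's own x axis and vertical between 1.5508 and 1.5908 rad and angle between bar_mould's own y axis and vertical between 1.5608 and 1.5808 rad and linear speed of each of bar_mould, setting_pin below 0.01 m/s and horizontal distance between pin_tip and stand_mouth below 0.008 m and height (world z) of pin_tip below 0.016 m and angle between setting_pin's own z axis and vertical below 0.06 rad); the robot touches nothing.
It fails at once if a pad is pressed by the setting pin with more than 30 N (contact force between setting_pin and rest_pad_1_c0 above 30 N or contact force between setting_pin and rest_pad_2_c0 above 30 N or contact force between setting_pin and slack_pin_c0 above 30 N).
It fails at once if the cutter ring, the small pot or the felt pen is moved more than 15 mm (distance of any of cutter_ring, small_pot, felt_pen from where it was at the start of the episode above 0.015 m).
It also fails if it takes over 72 s, if anything falls off the work surface, if the arm or the gripper's body presses on something with over 40 N, if the wrist force passes 120 N, or if a joint passes its speed limit or range.

## Working session

There is one attempt and no reset: what is moved stays moved. The work goes in short steps, Python scripts to look and compute and a tool call to move; the robot and the scene stay as the last step left them, time stands still between calls to the robot, and variables do not carry over. Pictures are saved under pics/ and viewed, at most 12 in all, crops included, and the job is handed in when it is done.

Besides the shell and the picture viewer there is one more tool, called after "Emit:" as name([rows], argument=value, ...), one row to a line, values as JSON. arm_command: Moves the arm, as the interface text tells. Its arguments: {"type":"object","properties":{"motion":{"type":"array"},"newtons":{"type":"number"}},"required":["motion"]}

```bash
mkdir -p pics; cat > h.py <<'E'
import numpy as np, cv2
from bench import *
def grab(n,tag):
    im,d=get_image(n); np.savez(f'pics/{tag}.npz',im=im,d=d); cv2.imwrite(f'pics/{tag}.png',im[:,:,::-1]); return im,d
def px(n,d,u,v,z=None):
    P=camera_params(n);K=P['intrinsics'];E=np.array(P['extrinsics'])
    q=cv2.undistortPoints(np.array([[[u,v]]],float),np.array(K),np.array(P['D']))[0,0]
    r=np.array([q[0],q[1],1.])
    if z is None:
        return E[:3,:3]@(r*d[int(round(v)),int(round(u))])+E[:3,3]
    w=E[:3,:3]@r; return E[:3,3]+w*(z-E[2,3])/w[2]
E
python3 - <<'E'
from h import *
grab('top','t0');grab('side','s0')
a=cv2.imread('pics/t0.png');b=cv2.imread('pics/s0.png')
for n in('top','side'):print(np.round(camera_params(n)['extrinsics'],3).tolist())
print(get_state())
E
```

```text
[[-0.144, -0.962, 0.23, 0.347], [-0.989, 0.142, -0.026, 0.102], [-0.008, -0.231, -0.973, 0.91], [0.0, 0.0, 0.0, 1.0]]
[[-0.996, 0.056, -0.066, 0.572], [0.086, 0.549, -0.831, 0.78], [-0.01, -0.834, -0.552, 0.556], [0.0, 0.0, 0.0, 1.0]]
{'time': 0.1, 'joint_positions': array([-1.11789317,  0.32173554, -0.07009277,  1.45154094,  0.02258585,
        1.37080181, -0.05685679]), 'qd': array([-3.85193609e-04, -7.39177869e-04, -2.96277358e-04, -2.32868782e-03,
       -6.65977731e-04,  5.38152041e-05, -3.67057059e-04]), 'joint_torque': array([-7.21176220e-04, -4.92567694e+01, -4.06101784e-01, -3.13401532e+01,
       -6.41737296e-02,  3.93675151e-02,  6.34934077e-05]), 'position': array([0.27599166, 0.58798035, 0.23558564]), 'tool_rot': array([-6.83573506e-01, -3.06601923e+00,  2.62779494e-03]), 'ft_force': array([0.22466051, 0.33631085, 0.26270279]), 'torque': array([-0.02060917, -0.06633348, -0.00643313]), 'grip_force': 0.0, 'grip_width': 1.0018129637167863}
```

View pics/t0.png

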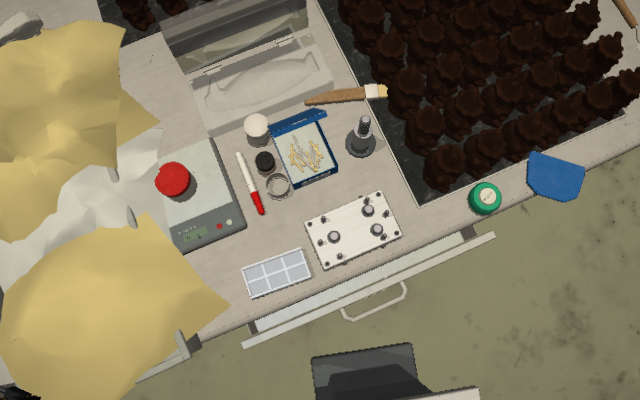

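View pics/s0.png

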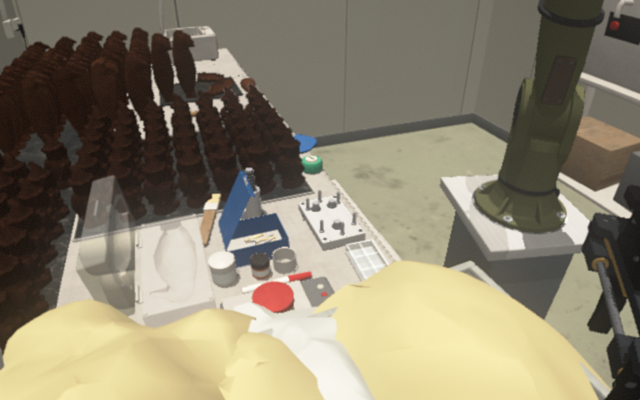

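The top view shows the pin and stand at about (362,133), the rest at (352,230) and the mould at (277,273). The cutter ring is at (278,186), the small pot at (264,161) and the felt pen at (250,185). I'll enlarge that area next.

```bash
python3 - <<'E'
import cv2
a=cv2.imread('pics/t0.png')[100:310,235:415]
cv2.imwrite('pics/t0c.png',cv2.resize(a[80:210,:],None,fx=4.4,fy=4.4,interpolation=cv2.INTER_CUBIC))
cv2.imwrite('pics/t0d.png',cv2.resize(a[0:70,95:165],None,fx=8,fy=8,interpolation=cv2.INTER_CUBIC))
E
```

```text
(no output)
```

View pics/t0c.png

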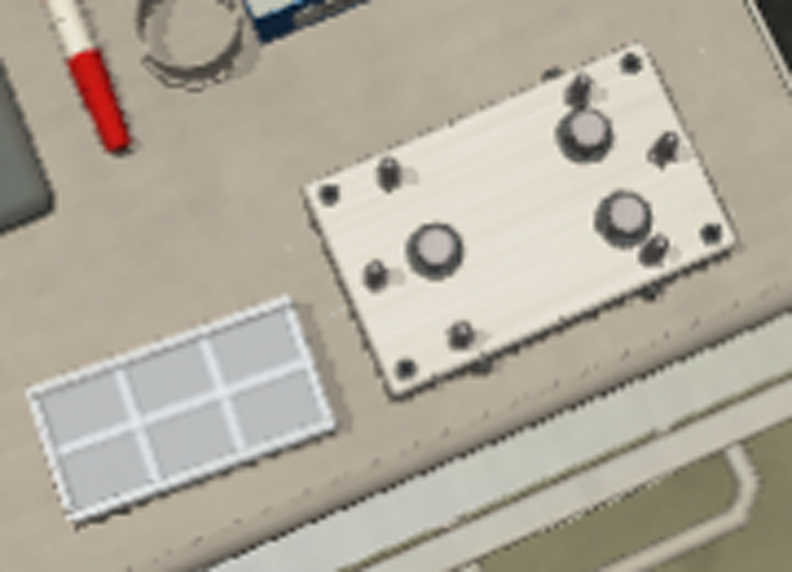

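View pics/t0d.png

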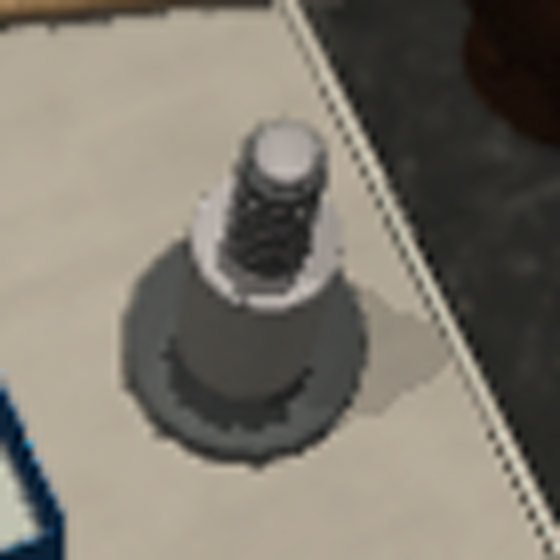

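```bash
cat >> h.py <<'E'
def c1(U,V,z): return px('top',None,(U+.5)/4.4-.5+235,(V+.5)/4.4-.5+180,z)
def c2(U,V,z): return px('top',None,(U+.5)/8-.5+330,(V+.5)/8-.5+100,z)
E
python3 - <<'E'
from h import *
d=np.load('pics/t0.npz')['d']
def yaw(C): # C order: left-top,right-top,right-bot,left-bot ; left=+y
    a=C[0]-C[1]; b=C[3]-C[2]; v=a+b; return np.degrees(np.arctan2(-v[0],v[1])),np.linalg.norm(a),np.linalg.norm(C[0]-C[3])
R=[c1(*p,.022) for p in[(305,187),(640,45),(735,240),(395,395)]]
M=[c1(*p,.024) for p in[(30,390),(290,298),(335,430),(75,520)]]
print('rest',np.mean(R,0),yaw(R));print('mould',np.mean(M,0),yaw(M))
for z in(.032,.036,.040):print(z,[c1(*p,z)[:2].round(4).tolist() for p in[(628,215),(588,130),(437,246)]])
print('pin top',c2(287,153,.129),'flange',c2(265,240,.077),'foot',c2(245,343,.006))
P=px
for p in[(628,215),(588,130),(437,246)]:
    u,v=p[0]/4.4+235,p[1]/4.4+180
    print([P('top',d,u+a,v+b)[2].round(4) for a in(-1,0,1) for b in(-1,0,1)])
print('plate',[px('top',d,u/4.4+235,v/4.4+180).round(4).tolist() for u,v in[(520,220),(500,260),(540,180)]])
print('table',[px('top',d,u/4.4+235,v/4.4+180).round(4).tolist() for u,v in[(260,250),(250,100),(200,300)]])
print('handle',px('top',d,365.5,118.7),'ring',c1(192,35,.03))
print(np.degrees(get_state()['joint_positions']).round(1))
import scipy.spatial.transform as t
print(t.Rotation.from_rotvec(get_state()['tool_rot']).as_matrix().round(3))
E
```

```text
rest [0.47851349 0.02806989 0.022     ] (np.float64(15.392768582276773), np.float64(0.15995053326476724), np.float64(0.09764914027448131))
mould [0.41687462 0.18265948 0.024     ] (np.float64(11.152110452500576), np.float64(0.11737596851784879), np.float64(0.05824455707505831))
0.032 [[0.4704, -0.0169], [0.5094, -0.0061], [0.4692, 0.0659]]
0.036 [[0.4698, -0.0163], [0.5087, -0.0056], [0.4686, 0.0661]]
0.04 [[0.4692, -0.0158], [0.5079, -0.0051], [0.4681, 0.0662]]
pin top [ 0.65326084 -0.0168207   0.129     ] flange [ 0.65275958 -0.01587948  0.077     ] foot [ 0.65216185 -0.01624929  0.006     ]
[np.float64(0.0381), np.float64(0.0406), np.float64(0.0388), np.float64(0.0399), np.float64(0.0391), np.float64(0.0392), np.float64(0.0383), np.float64(0.0385), np.float64(0.0368)]
[np.float64(0.0416), np.float64(0.0433), np.float64(0.0418), np.float64(0.0401), np.float64(0.0442), np.float64(0.0405), np.float64(0.0417), np.float64(0.0415), np.float64(0.0424)]
[np.float64(0.039), np.float64(0.0383), np.float64(0.0374), np.float64(0.0382), np.float64(0.0383), np.float64(0.0373), np.float64(0.0386), np.float64(0.0362), np.float64(0.0385)]
plate [[0.476, 0.0276, 0.0198], [0.4597, 0.039, 0.0225], [0.4917, 0.0163, 0.0215]]
table [[0.4822, 0.1414, 0.0012], [0.5502, 0.137, -0.0003], [0.4641, 0.1705, 0.0004]]
handle [ 0.65254066 -0.01666252  0.13073769] ring [0.57678759 0.15778275 0.03      ]
[-64.1  18.4  -4.   83.2   1.3  78.5  -3.3]
[[-0.905  0.425 -0.001]
 [ 0.425  0.905 -0.002]
 [-0.    -0.002 -1.   ]]
```

```bash
python3 - <<'E'
from h import *
d=np.load('pics/t0.npz')['d']
H=np.full((14,16),-1.)
for v in range(60,300):
  for u in range(180,460):
    if d[v,u]>0:
      p=px('top',d,u,v);i=int((p[0]-.36)//.03);j=int((p[1]+.16)//.03)
      if 0<=i<14 and 0<=j<16:H[i,j]=max(H[i,j],p[2])
print('cols y from -.16 step .03; rows x')
for i in range(13,-1,-1):print('%.2f'%(.36+.03*i),(H[i]*1000).astype(int))
E
```

```text
Traceback (most recent call last):
  File "h.py", line 6, in px
    P=camera_params(n);K=P['intrinsics'];E=np.array(P['extrinsics'])
ValueError: time passes only in moves, steps and waits
```

```bash
sed -i 's/P=camera_params(n);K/P=cp(n);K/; s/^from bench import \*/from bench import *\nimport functools\ncp=functools.lru_cache(lambda n:camera_params(n))/' h.py; python3 - <<'E'
from h import *
d=np.load('pics/t0.npz')['d']
H=np.full((14,16),-1.)
for v in range(60,300):
  for u in range(180,460):
    if d[v,u]>0:
      p=px('top',d,u,v);i=int((p[0]-.36)//.03);j=int((p[1]+.16)//.03)
      if 0<=i<14 and 0<=j<16:H[i,j]=max(H[i,j],p[2])
print('cols y from -.16 step .03; rows x')
for i in range(13,-1,-1):print('%.2f'%(.36+.03*i),(H[i]*1000).astype(int))
R=np.array([[-.905,.425],[.425,.905]])
print(R.T@(np.array([.653,-.0166])-get_state()['position'][:2]), get_state()['time'])
E
```

```text
cols y from -.16 step .03; rows x
0.75 [-1000   109   111    72    16    16    50    51    52    51    50    36
    37    40    51    50]
0.72 [128 158 142  18  15  17  16  56  51  49  51  55  52  52  52  51]
0.69 [129 156 142  10   6   4   4 110 103  92  75  55  55  51  51  43]
0.66 [127 126  77  12 130  80   5 167 159 145 131  54  51  15  47  47]
0.63 [160 159  79  15 132 130  49 167 172 172 167  44  21  34  47  47]
0.60 [148 150  12   5  11  10  50  21  23  47  51  45  19  44  47 110]
0.57 [159 125  11   5   5   5  51  51  52  52  32  32  20  46  46 110]
0.54 [157 129  12   4  27  18   5   5   4   4  32  30  19  45  46  47]
0.51 [128  10  10  27  40  55  26  26  24   4   5  17  35  38  40  40]
0.48 [10 11  4 45 56 44 26 53 54 27  3  4 30 36 37 40]
0.45 [ 4  4  3 27 56 41 26 40 53 29 28 23  4  4  5  4]
0.42 [  3   4   4  23  27  25  26  56  26  27  26  27  27  28   5 125]
0.39 [-51 -51  -7   3   3   4   4  25  25  27  28  28  24  28 111 139]
0.36 [-868  -52  -51  -50  -51  -51   -4    2    5    4    4   27   27   27
  106  138]
[-0.5981392  -0.38691667] 0.1
```

```bash
python3 - <<'E'
from h import *
d=np.load('pics/t0.npz')['d']
H=np.full((10,12),-1.)
for v in range(0,400,2):
  for u in range(0,460,2):
    if d[v,u]>0:
      p=px('top',d,u,v);i=int((p[0]-.1)//.06);j=int((p[1]+.0)//.06)
      if 0<=i<10 and 0<=j<12:H[i,j]=max(H[i,j],p[2])
for i in range(9,-1,-1):print('%.2f'%(.1+.06*i),(H[i]*1000).astype(int))
E
```

```text
0.64 [  165   172   166    53    46    48   131   224   263   278   202 -1000]
0.58 [   50   162   167    44    46   111   139   213   223   230   201 -1000]
0.52 [   25    51    50    36    46   109   142   168   199   198   187 -1000]
0.46 [ 39  54   5  36  38 138 173 196 200 183 142 130]
0.40 [ 26  54  29  27 120 159 191 211 223 225 179 129]
0.34 [  1   3  27  27 117 163 188 206 225 227 200 135]
0.28 [ -102   -51   -51    -2     2   152   175   192   318   309   197 -1000]
0.22 [ -869  -869  -869  -864  -870  -871   150   166   336   168   159 -1000]
0.16 [-775 -776 -775 -869 -867 -867 -868 -868 -870 -871 -871 -867]
0.10 [-246 -294 -659 -788 -870 -866 -870 -865 -863 -865 -869 -867]
```

Emit:
arm_command([
  [87,-5,-3,-35,0],
  [87,-30,-20,-60,0],
  [87,-62,-40,-65,0],
  [87,-96,-62,-65,0],
  [87,-130,-84,-65,0],
])

```text
time: 0.52
position: [0.3587, 0.456, 0.302]
tool_rot: [0.682, 3.066, 0.001]
ft_force: [0.5, -0.3, 0.7]
grip_width: 1.002
grip_force: 0.0
```

Emit:
arm_command([
  [87,-34,-22,0,0],
  [87,-68,-44,0,0],
  [87,-102,-66,0,0],
  [87,-136,-88,0,0],
  [87,-170,-110,0,0],
])

```text
time: 0.93
position: [0.4659, 0.2833, 0.3013]
tool_rot: [-0.684, -3.066, 0.0]
ft_force: [0.3, 0.4, -1.0]
grip_width: 1.001
grip_force: 0.0
```

Emit:
arm_command([
  [87,-34,-22,0,7],
  [87,-68,-44,0,14],
  [87,-102,-66,0,21],
  [87,-136,-88,0,28],
  [87,-170,-110,0,35],
])

```text
time: 1.35
position: [0.573, 0.1117, 0.3014]
tool_rot: [-1.582, -2.714, 0.0]
ft_force: [0.5, 0.6, 0.3]
grip_width: 0.996
grip_force: 0.0
```

Emit:
arm_command([
  [60,0,0,0,7],
  [50,0,0,0,14],
  [45,0,0,0,21],
  [45,0,0,0,28],
  [45,0,0,0,30],
])

```text
time: 1.77
position: [0.5723, 0.1134, 0.301]
tool_rot: [-2.23, -2.212, 0.001]
ft_force: [0.6, -0.2, -0.1]
grip_width: 0.707
grip_force: 0.0
```

```bash
cat >> h.py <<'E'
from scipy.spatial.transform import Rotation as Ro
def st(): 
    s=get_state(); R=Ro.from_rotvec(s['tool_rot']).as_matrix(); return s,s['position'],R
def go(x,y,z):
    s,p,R=st(); print('t',round(s['time'],2),'pos',p.round(4),'yaxis az',np.degrees(np.arctan2(R[1,1],R[0,1])).round(2),'tilt',np.degrees(np.arccos(-R[2,2])).round(2),'F',s['ft_force'].round(2),'w',s['grip_width'])
    print('shift mm',(R.T@(np.array([x,y,z])-p)*1000).round(1))
E
python3 -c "
from h import *
go(.653,-.0166,.103)"
```

```text
t 1.77 pos [0.5723 0.1134 0.301 ] yaxis az -0.47 tilt 0.06 F [ 0.57 -0.25 -0.05] w 0.7074091774870654
shift mm [-129.3   82.   197.9]
```

Emit:
arm_command([
  [45,-32,20,0,0],
  [45,-64,40,0,0],
  [45,-96,61,10,0],
  [45,-129,82,40,0],
  [45,-129,82,80,0],
])

```text
time: 2.18
position: [0.658, -0.0238, 0.2279]
tool_rot: [2.226, 2.202, 0.005]
ft_force: [0.9, -0.3, -0.6]
grip_width: 0.524
grip_force: 0.0
```

Emit:
arm_command([
  [45,0,0,25,0],
  [45,0,0,50,0],
  [45,0,0,75,0],
  [45,0,0,100,0],
  [45,0,0,117,0],
])

```text
time: 2.6
position: [0.6523, -0.0151, 0.1046]
tool_rot: [-2.222, -2.217, 0.005]
ft_force: [-0.3, 0.9, -0.9]
grip_width: 0.518
grip_force: 0.0
```

```bash
python3 -c "
from h import *
go(.653,-.0166,.103)
im,d=grab('side','s1')
P=camera_params('side');E=np.linalg.inv(P['extrinsics']);q=E[:3,:3]@np.array([.653,-.0166,.1])+E[:3,3]
uv=np.array(P['intrinsics'])@q;u,v=(uv[:2]/uv[2]).astype(int);print(u,v)
c=im[v-50:v+50,u-60:u+60,::-1];cv2.imwrite('pics/s1c.png',cv2.resize(c,None,fx=5,fy=5,interpolation=cv2.INTER_CUBIC))"
```

```text
t 2.6 pos [ 0.6523 -0.0151  0.1046] yaxis az -0.14 tilt 0.23 F [-0.25  0.93 -0.92] w 0.5176466261417572
shift mm [-1.5  0.8  1.6]
250 179
```

View pics/s1c.png

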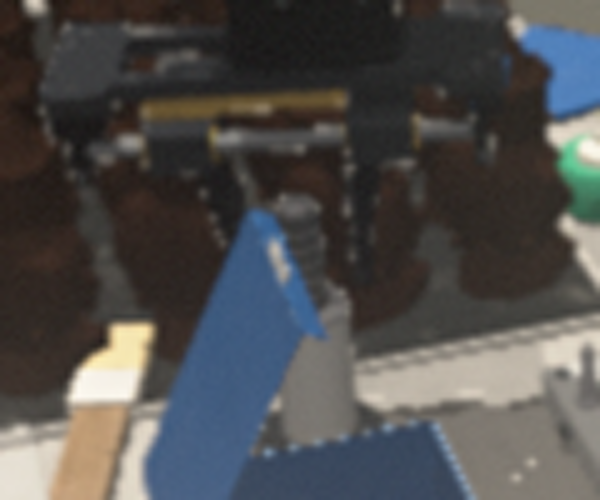

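The side crop shows both fingers straddling the handle, whose top is near (298,200) in the crop, clear of the blue lid. I'll close on it.

Emit:
arm_command([
  [30,-1,1,0,0],
  [20,-1,1,0,0],
  [10,-1,1,0,0],
  [10,-1,1,0,0],
  [10,-1,1,0,0],
], newtons=45)

```text
time: 3.07
position: [0.6556, -0.0163, 0.1094]
tool_rot: [2.223, 2.218, 0.003]
ft_force: [-0.1, -0.1, 3.0]
grip_width: 0.225
grip_force: 14.1
```

Emit:
arm_command([
  [10,0,0,0,0],
  [10,0,0,0,0],
  [10,0,0,0,0],
  [10,0,0,0,0],
  [10,0,0,-3,0],
])

```text
time: 3.48
position: [0.6549, -0.0162, 0.111]
tool_rot: [-2.224, -2.219, -0.0]
ft_force: [0.1, 0.3, -1.3]
grip_width: 0.221
grip_force: 45.0
```

Emit:
arm_command([
  [10,0,0,-15,0],
  [10,0,0,-35,0],
  [10,0,0,-60,0],
  [10,0,0,-85,0],
  [10,0,0,-100,0],
])

```text
time: 3.9
position: [0.6557, -0.0163, 0.2135]
tool_rot: [2.223, 2.217, 0.003]
ft_force: [0.3, -1.5, -1.1]
grip_width: 0.214
grip_force: 45.0
```

Emit:
arm_command([
  [10,0,0,0,0],
  [10,0,0,0,0],
  [10,0,0,0,0],
  [10,0,0,0,0],
])

```text
time: 4.23
position: [0.6539, -0.0161, 0.2088]
tool_rot: [-2.222, -2.217, 0.004]
ft_force: [0.9, -0.7, -0.7]
grip_width: 0.219
grip_force: 45.0
```

```bash
python3 -c "
from h import *
go(.653,-.0166,.103)
im,d=grab('side','s2')
c=im[95:195,200:320,::-1];cv2.imwrite('pics/s2c.png',cv2.resize(c,None,fx=5,fy=5,interpolation=cv2.INTER_CUBIC))
s=[get_state() for _ in range(3)];print([x['position'].round(4) for x in s],[x['ft_force'].round(2) for x in s])"
```

```text
t 4.23 pos [ 0.6539 -0.0161  0.2088] yaxis az -0.13 tilt 0.19 F [ 0.85 -0.7  -0.73] w 0.21930729584793338
shift mm [ -0.5  -0.5 105.8]
[array([ 0.6539, -0.0161,  0.2089]), array([ 0.6539, -0.0161,  0.2089]), array([ 0.6539, -0.0161,  0.2089])] [array([ 0.27, -0.6 , -1.82]), array([ 0.27, -0.6 , -1.82]), array([ 0.27, -0.6 , -1.82])]
```

View pics/s2c.png

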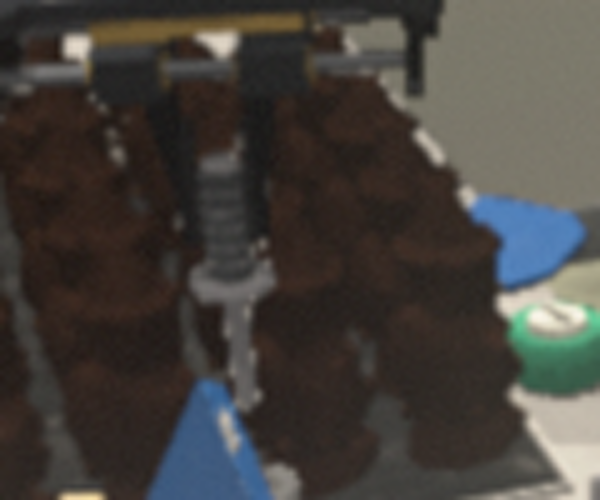

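The side crop shows the pin clear of the stand and held between the fingers. Its top is at (222,165), its flange at (233,283) and its tip at (245,402) in the crop. I'll check how upright it is.

```bash
python3 -c "
from h import *
d=np.load('pics/s2.npz')['d']
P=camera_params('side');E=np.linalg.inv(P['extrinsics'])
for w in [(.6545,-.0163,z) for z in(.23,.112)]:
    q=E[:3,:3]@np.array(w)+E[:3,3]
    print(cv2.projectPoints(q[None],np.zeros(3),np.zeros(3),np.array(P['intrinsics']),np.array(P['D']))[0].ravel())
f=lambda U,V:((U+.5)/5-.5+200,(V+.5)/5-.5+95)
for U,V in[(222,165),(233,283),(245,402)]:
    u,v=f(U,V);print((u,v))
for U,V in[(222,220),(225,250),(233,285),(241,330),(243,350),(244,380),(245,395)]:
    print(px('side',d,*f(U,V)).round(4))
c=np.load('pics/s2.npz')['im']
"
```

```text
[243.59683158 125.37350889]
[249.06393575 175.29514616]
(244.0, 127.6)
(246.2, 151.2)
(248.6, 175.0)
[ 0.6554 -0.005   0.2054]
[ 0.6557 -0.0063  0.1912]
[ 0.6536 -0.0031  0.1765]
[ 0.6534 -0.0129  0.1502]
[ 0.6534 -0.0125  0.1407]
[ 0.654  -0.0082  0.1282]
[ 0.6543 -0.0082  0.1208]
```

Emit:
arm_command([
  [10,0,-36,0,0],
  [10,0,-73,0,0],
  [10,0,-110,0,0],
  [10,0,-147,0,0],
  [10,0,-183,0,0],
], newtons=60)

```text
time: 4.7
position: [0.4695, -0.0159, 0.2095]
tool_rot: [-2.223, -2.218, 0.003]
ft_force: [-0.6, 0.1, 0.2]
grip_width: 0.214
grip_force: 60.0
```

Emit:
arm_command([
  [10,0,0,10,0],
  [10,0,0,25,0],
  [10,0,0,40,0],
  [10,0,0,50,0],
  [10,0,0,50,0],
])

```text
time: 5.12
position: [0.4702, -0.016, 0.1582]
tool_rot: [-2.222, -2.217, 0.007]
ft_force: [-0.1, -0.2, -1.6]
grip_width: 0.218
grip_force: 60.0
```

```bash
python3 -c "
from h import *
go(.4713,-.0156,.1)
im,d=grab('side','s3')
c=im[175:255,280:380,::-1];cv2.imwrite('pics/s3c.png',cv2.resize(c,None,fx=6,fy=6,interpolation=cv2.INTER_CUBIC))"
```

```text
t 5.12 pos [ 0.4702 -0.016   0.1582] yaxis az -0.14 tilt 0.29 F [-0.07 -0.16 -1.62] w 0.2182950679818068
shift mm [ 0.4  1.4 58.2]
```

View pics/s3c.png

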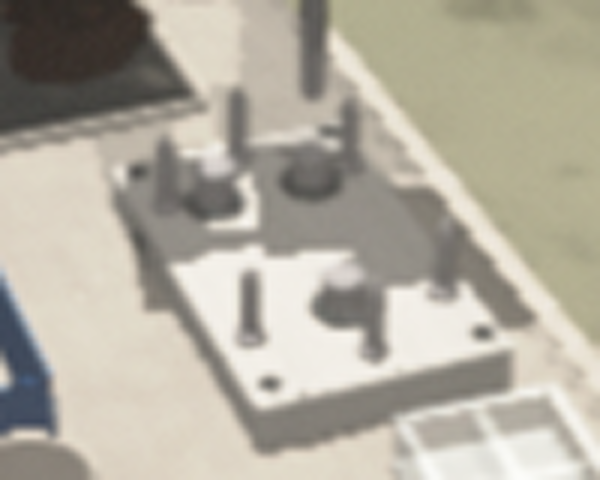

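The side crop shows the tip at (314,98), directly above pad 1 at (311,160). I'll go down and feel for it.

Emit:
arm_command([
  [10,0,0,5,0],
  [10,0,0,10,0],
  [10,0,0,14,0],
  [10,0,0,16,0],
  [10,0,0,16,0],
])

```text
time: 5.58
position: [0.4717, -0.0158, 0.1444]
tool_rot: [-2.224, -2.218, 0.001]
ft_force: [-0.6, -0.3, -0.4]
grip_width: 0.216
grip_force: 60.0
```

Emit:
arm_command([
  [10,0,0,0.5,0],
  [10,0,0,1,0],
  [10,0,0,1,0],
])

```text
time: 5.83
position: [0.4721, -0.0158, 0.1441]
tool_rot: [2.224, 2.219, 0.001]
ft_force: [0.2, 0.5, -1.0]
grip_width: 0.215
grip_force: 60.0
```

Emit:
arm_command([
  [10,0,0,0.5,0],
  [10,0,0,1,0],
  [10,0,0,1,0],
])

```text
time: 6.08
position: [0.4719, -0.0158, 0.1429]
tool_rot: [2.224, 2.219, 0.0]
ft_force: [-0.6, -0.3, -0.3]
grip_width: 0.214
grip_force: 60.0
```

Emit:
arm_command([
  [10,0,0,0.5,0],
  [10,0,0,1,0],
  [10,0,0,1,0],
])

```text
time: 6.33
position: [0.4719, -0.0158, 0.1418]
tool_rot: [-2.224, -2.219, 0.0]
ft_force: [0.9, 0.1, -0.6]
grip_width: 0.219
grip_force: 60.0
```

Emit:
arm_command([
  [10,0,0,0.5,0],
  [10,0,0,1,0],
  [10,0,0,1,0],
])

```text
time: 6.58
position: [0.4719, -0.0158, 0.1408]
tool_rot: [-2.224, -2.219, 0.0]
ft_force: [-0.7, 0.5, -1.6]
grip_width: 0.216
grip_force: 60.0
```

Emit:
arm_command([
  [10,0,0,0.5,0],
  [10,0,0,0.5,0],
])

```text
time: 6.75
position: [0.4719, -0.0158, 0.1403]
tool_rot: [-2.224, -2.219, -0.0]
ft_force: [0.6, 0.3, -1.0]
grip_width: 0.215
grip_force: 60.0
```

Emit:
arm_command([
  [10,0,0,0.5,0],
  [10,0,0,0.5,0],
])

```text
time: 6.92
position: [0.4719, -0.0158, 0.1398]
tool_rot: [-2.224, -2.219, 0.0]
ft_force: [-0.2, 0.5, -0.1]
grip_width: 0.212
grip_force: 60.0
```

Emit:
arm_command([
  [10,0,0,0.5,0],
  [10,0,0,0.5,0],
])

```text
time: 7.08
position: [0.4719, -0.0158, 0.1394]
tool_rot: [-2.224, -2.219, -0.0]
ft_force: [-1.4, 0.1, -0.7]
grip_width: 0.213
grip_force: 60.0
```

Emit:
arm_command([
  [10,0,0,0.5,0],
  [10,0,0,0.5,0],
])

```text
time: 7.25
position: [0.4719, -0.0158, 0.1388]
tool_rot: [-2.224, -2.219, -0.0]
ft_force: [-1.0, -0.1, -1.5]
grip_width: 0.217
grip_force: 60.0
```

Emit:
arm_command([
  [10,0,0,0.5,0],
  [10,0,0,0.5,0],
])

```text
time: 7.42
position: [0.4719, -0.0158, 0.1383]
tool_rot: [-2.224, -2.219, -0.0]
ft_force: [0.4, 0.3, -1.6]
grip_width: 0.216
grip_force: 60.0
```

Emit:
arm_command([
  [10,0,0,0.5,0],
  [10,0,0,0.5,0],
])

```text
time: 7.58
position: [0.4719, -0.0158, 0.1378]
tool_rot: [-2.224, -2.219, 0.0]
ft_force: [0.1, 0.4, -0.7]
grip_width: 0.215
grip_force: 60.0
```

Emit:
arm_command([
  [10,0,0,0.5,0],
  [10,0,0,0.5,0],
])

```text
time: 7.75
position: [0.4719, -0.0158, 0.1374]
tool_rot: [-2.224, -2.219, -0.0]
ft_force: [-0.5, -0.3, -0.8]
grip_width: 0.213
grip_force: 60.0
```

Emit:
arm_command([
  [10,0,0,0.5,0],
  [10,0,0,0.5,0],
])

```text
time: 7.92
position: [0.4719, -0.0158, 0.1368]
tool_rot: [-2.224, -2.219, 0.0]
ft_force: [0.5, 0.2, -1.0]
grip_width: 0.215
grip_force: 60.0
```

Emit:
arm_command([
  [10,0,0,0.5,0],
  [10,0,0,0.5,0],
])

```text
time: 8.08
position: [0.4719, -0.0158, 0.1363]
tool_rot: [-2.224, -2.219, -0.0]
ft_force: [0.9, 0.6, -1.7]
grip_width: 0.22
grip_force: 60.0
```

Emit:
arm_command([
  [10,0,0,0.5,0],
  [10,0,0,0.5,0],
])

```text
time: 8.25
position: [0.4719, -0.0158, 0.1358]
tool_rot: [-2.224, -2.219, 0.0]
ft_force: [0.1, 0.2, -2.3]
grip_width: 0.212
grip_force: 60.0
```

Emit:
arm_command([
  [10,0,0,0.5,0],
  [10,0,0,0.5,0],
])

```text
time: 8.42
position: [0.4719, -0.0158, 0.1354]
tool_rot: [-2.224, -2.219, -0.0]
ft_force: [-0.6, 0.8, -2.0]
grip_width: 0.213
grip_force: 60.0
```

Emit:
arm_command([
  [10,0,0,0.5,0],
  [10,0,0,0.5,0],
])

```text
time: 8.58
position: [0.472, -0.0158, 0.1349]
tool_rot: [2.224, 2.219, 0.0]
ft_force: [0.0, 0.4, -0.4]
grip_width: 0.215
grip_force: 60.0
```

Emit:
arm_command([
  [10,0,0,0.4,0],
  [10,0,0,0.4,0],
])

```text
time: 8.75
position: [0.472, -0.0158, 0.1347]
tool_rot: [2.224, 2.219, 0.0]
ft_force: [-0.2, 0.3, 0.1]
grip_width: 0.215
grip_force: 60.0
```

Emit:
arm_command([
  [10,0,0,0.4,0],
  [10,0,0,0.4,0],
])

```text
time: 8.92
position: [0.4721, -0.0158, 0.1345]
tool_rot: [2.224, 2.219, 0.001]
ft_force: [-0.6, -0.6, 1.9]
grip_width: 0.22
grip_force: 60.0
```

Emit:
arm_command([
  [10,0,0,0.2,0],
  [10,0,0,0.2,0],
])

```text
time: 9.08
position: [0.4722, -0.0158, 0.1344]
tool_rot: [2.224, 2.219, 0.001]
ft_force: [-1.0, -0.4, 5.0]
grip_width: 0.213
grip_force: 60.0
```

Emit:
arm_command([
  [10,0,0,0,0],
  [10,0,0,0,0],
])

```text
time: 9.25
position: [0.4722, -0.0158, 0.1344]
tool_rot: [2.224, 2.219, 0.001]
ft_force: [-1.9, -0.4, 5.8]
grip_width: 0.214
grip_force: 60.0
```

Emit:
arm_command([
  [10,0,0,-5,0],
  [10,0,0,-10,0],
  [10,4,13,-10,0],
  [10,7,26,-10,0],
  [10,10.6,38.6,-10,0],
])

```text
time: 9.67
position: [0.5112, -0.0052, 0.1442]
tool_rot: [2.224, 2.218, 0.001]
ft_force: [0.2, -0.3, -1.4]
grip_width: 0.211
grip_force: 60.0
```

Emit:
arm_command([
  [10,0,0,0,0],
  [10,0,0,1,0],
  [10,0,0,2,0],
  [10,0,0,2,0],
])

```text
time: 10.0
position: [0.5096, -0.0056, 0.1415]
tool_rot: [-2.224, -2.218, 0.001]
ft_force: [-0.6, -0.2, -1.3]
grip_width: 0.214
grip_force: 60.0
```

Emit:
arm_command([
  [10,0,0,0.5,0],
  [10,0,0,1,0],
  [10,0,0,1,0],
])

```text
time: 10.25
position: [0.5103, -0.0054, 0.1409]
tool_rot: [-2.224, -2.218, -0.0]
ft_force: [-0.5, -0.7, -1.7]
grip_width: 0.213
grip_force: 60.0
```

Emit:
arm_command([
  [10,0,0,0.5,0],
  [10,0,0,0.5,0],
])

```text
time: 10.42
position: [0.5105, -0.0053, 0.1404]
tool_rot: [-2.224, -2.219, -0.0]
ft_force: [-0.6, 0.9, -2.1]
grip_width: 0.214
grip_force: 60.0
```

Emit:
arm_command([
  [10,0,0,0.4,0],
  [10,0,0,0.4,0],
])

```text
time: 10.58
position: [0.5105, -0.0053, 0.14]
tool_rot: [-2.224, -2.219, -0.0]
ft_force: [0.4, 0.2, -0.2]
grip_width: 0.213
grip_force: 60.0
```

Emit:
arm_command([
  [10,0,0,0.4,0],
  [10,0,0,0.4,0],
])

```text
time: 10.75
position: [0.5105, -0.0053, 0.1395]
tool_rot: [-2.224, -2.219, 0.0]
ft_force: [-0.3, 0.0, -1.1]
grip_width: 0.215
grip_force: 60.0
```

Emit:
arm_command([
  [10,0,0,0.3,0],
  [10,0,0,0.3,0],
])

```text
time: 10.92
position: [0.5106, -0.0053, 0.1393]
tool_rot: [2.224, 2.219, -0.0]
ft_force: [-1.2, -0.1, -1.2]
grip_width: 0.211
grip_force: 60.0
```

D is now 21.6 mm below the hover height.

Emit:
arm_command([
  [10,0,0,0.4,0],
  [10,0,0,0.4,0],
])

```text
time: 11.08
position: [0.5105, -0.0053, 0.1389]
tool_rot: [-2.224, -2.219, 0.0]
ft_force: [-0.0, -0.7, -1.7]
grip_width: 0.211
grip_force: 60.0
```

Emit:
arm_command([
  [10,0,0,0.3,0],
  [10,0,0,0.3,0],
])

```text
time: 11.25
position: [0.5106, -0.0053, 0.1386]
tool_rot: [-2.224, -2.219, -0.0]
ft_force: [-0.5, 0.8, 0.0]
grip_width: 0.216
grip_force: 60.0
```

Emit:
arm_command([
  [10,0,0,0.2,0],
  [10,0,0,0.2,0],
])

```text
time: 11.42
position: [0.5106, -0.0053, 0.1384]
tool_rot: [-2.224, -2.219, -0.0]
ft_force: [-0.6, -0.6, -0.6]
grip_width: 0.214
grip_force: 60.0
```

Emit:
arm_command([
  [10,0,0,0.3,0],
  [10,0,0,0.3,0],
])

```text
time: 11.58
position: [0.5106, -0.0053, 0.1381]
tool_rot: [-2.224, -2.219, -0.0]
ft_force: [-0.9, -0.5, -0.4]
grip_width: 0.215
grip_force: 60.0
```

Emit:
arm_command([
  [10,0,0,0.3,0],
  [10,0,0,0.3,0],
])

```text
time: 11.75
position: [0.5106, -0.0053, 0.1379]
tool_rot: [2.224, 2.219, 0.0]
ft_force: [-0.4, -0.2, -0.2]
grip_width: 0.212
grip_force: 60.0
```

Emit:
arm_command([
  [10,0,0,0.2,0],
  [10,0,0,0.2,0],
])

```text
time: 11.92
position: [0.5106, -0.0053, 0.1378]
tool_rot: [2.224, 2.219, 0.0]
ft_force: [0.7, 0.8, 1.2]
grip_width: 0.215
grip_force: 60.0
```

Emit:
arm_command([
  [10,0,0,0.2,0],
  [10,0,0,0.2,0],
])

```text
time: 12.08
position: [0.5107, -0.0053, 0.1377]
tool_rot: [2.224, 2.219, 0.0]
ft_force: [-0.6, 0.2, 2.0]
grip_width: 0.213
grip_force: 60.0
```

Pad 2 gives +2 N at D=23.5 mm and pad 1 gave the same at 26.8 mm, so pad 2 is about 3.3 mm high. I'll push it down in small steps.

Emit:
arm_command([
  [10,0,0,0.3,0],
  [10,0,0,0.5,0],
  [10,0,0,0.5,0],
])

```text
time: 12.33
position: [0.5109, -0.0053, 0.1375]
tool_rot: [2.224, 2.218, 0.001]
ft_force: [-2.3, 0.1, 5.2]
grip_width: 0.218
grip_force: 60.0
```

Emit:
arm_command([
  [10,0,0,0.3,0],
  [10,0,0,0.5,0],
  [10,0,0,0.5,0],
])

```text
time: 12.58
position: [0.511, -0.0053, 0.1374]
tool_rot: [2.224, 2.218, 0.002]
ft_force: [-2.0, 0.1, 6.8]
grip_width: 0.213
grip_force: 60.0
```

Emit:
arm_command([
  [10,0,0,0.3,0],
  [10,0,0,0.6,0],
  [10,0,0,0.6,0],
])

```text
time: 12.83
position: [0.5112, -0.0053, 0.1372]
tool_rot: [2.224, 2.218, 0.002]
ft_force: [-2.2, -1.2, 9.1]
grip_width: 0.211
grip_force: 60.1
```

Emit:
arm_command([
  [10,0,0,0.3,0],
  [10,0,0,0.6,0],
  [10,0,0,0.6,0],
])

```text
time: 13.08
position: [0.5112, -0.0053, 0.1367]
tool_rot: [2.224, 2.218, 0.002]
ft_force: [-3.0, 0.1, 10.2]
grip_width: 0.215
grip_force: 60.1
```

Emit:
arm_command([
  [10,0,0,0.3,0],
  [10,0,0,0.6,0],
  [10,0,0,0.6,0],
])

```text
time: 13.33
position: [0.5112, -0.0052, 0.1361]
tool_rot: [2.224, 2.218, 0.002]
ft_force: [-2.0, 0.5, 10.4]
grip_width: 0.214
grip_force: 60.1
```

Emit:
arm_command([
  [10,0,0,0.4,0],
  [10,0,0,0.8,0],
  [10,0,0,1.2,0],
  [10,0,0,1.6,0],
  [10,0,0,1.6,0],
])

```text
time: 13.75
position: [0.5112, -0.0053, 0.1345]
tool_rot: [2.224, 2.218, 0.002]
ft_force: [-2.0, 0.0, 9.1]
grip_width: 0.214
grip_force: 60.1
```

Emit:
arm_command([
  [10,0,0,0,0],
  [10,0,0,-0.6,0],
  [10,0,0,-1.1,0],
  [10,0,0,-1.1,0],
])

```text
time: 14.08
position: [0.5109, -0.0053, 0.1347]
tool_rot: [2.224, 2.218, 0.001]
ft_force: [-0.9, -0.7, 6.2]
grip_width: 0.216
grip_force: 60.0
```

Emit:
arm_command([
  [10,0,0,0,0],
])

```text
time: 14.17
position: [0.5109, -0.0053, 0.1347]
tool_rot: [2.224, 2.218, 0.001]
ft_force: [-1.8, 0.6, 7.1]
grip_width: 0.22
grip_force: 60.0
```

Emit:
arm_command([
  [10,0,0,0.6,0],
  [10,0,0,1.1,0],
  [10,0,0,1.3,0],
  [10,0,0,1.45,0],
  [10,0,0,1.45,0],
])

```text
time: 14.58
position: [0.5111, -0.0053, 0.1339]
tool_rot: [2.224, 2.218, 0.002]
ft_force: [-1.6, -0.3, 9.3]
grip_width: 0.219
grip_force: 60.0
```

Emit:
arm_command([
  [10,0,0,-0.6,0],
  [10,0,0,-1.25,0],
  [10,0,0,-1.25,0],
  [10,0,0,-1.25,0],
])

```text
time: 14.92
position: [0.5108, -0.0053, 0.1341]
tool_rot: [2.224, 2.218, 0.001]
ft_force: [-1.0, -0.2, 4.9]
grip_width: 0.216
grip_force: 60.0
```

Emit:
arm_command([
  [10,0,0,0,0],
])

```text
time: 15.0
position: [0.5108, -0.0053, 0.1341]
tool_rot: [2.224, 2.219, 0.001]
ft_force: [-0.4, -0.2, 4.9]
grip_width: 0.212
grip_force: 60.0
```

Emit:
arm_command([
  [10,0,0,-5,0],
  [10,0,0,-10,0],
  [10,-4,-13,-10,0],
  [10,-7,-26,-10,0],
  [10,-10.6,-38.6,-10,0],
])

```text
time: 15.42
position: [0.4713, -0.0159, 0.1437]
tool_rot: [-2.224, -2.219, 0.001]
ft_force: [-0.5, -0.6, -0.7]
grip_width: 0.218
grip_force: 60.0
```

Emit:
arm_command([
  [10,0,0,2,0],
  [10,0,0,5,0],
  [10,0,0,8,0],
  [10,0,0,8.5,0],
  [10,0,0,8.5,0],
])

```text
time: 15.83
position: [0.4723, -0.0156, 0.135]
tool_rot: [2.224, 2.219, -0.001]
ft_force: [-0.0, -0.3, -0.2]
grip_width: 0.217
grip_force: 60.0
```

Emit:
arm_command([
  [10,0,0,0.5,0],
  [10,0,0,1,0],
  [10,0,0,1.5,0],
  [10,0,0,1.5,0],
  [10,0,0,1.5,0],
])

```text
time: 16.25
position: [0.4724, -0.0158, 0.1344]
tool_rot: [2.224, 2.218, 0.001]
ft_force: [0.9, -0.1, 4.3]
grip_width: 0.211
grip_force: 60.0
```

Emit:
arm_command([
  [10,0,0,0,0],
])

```text
time: 16.33
position: [0.4724, -0.0158, 0.1344]
tool_rot: [2.224, 2.218, 0.001]
ft_force: [-0.8, 0.0, 4.9]
grip_width: 0.215
grip_force: 60.0
```

Emit:
arm_command([
  [10,0,0,-15,0],
  [10,0,0,-35,0],
  [10,0,0,-55,0],
  [10,0,0,-77,0],
  [10,0,25,-77,0],
])

```text
time: 16.75
position: [0.4965, -0.0159, 0.2149]
tool_rot: [2.224, 2.218, 0.008]
ft_force: [0.9, -0.9, -1.3]
grip_width: 0.218
grip_force: 60.0
```

Emit:
arm_command([
  [10,0,38,0,0],
  [10,0,76,0,0],
  [10,0,114,0,0],
  [10,0,145,0,0],
  [10,0,158,0,0],
])

```text
time: 17.17
position: [0.658, -0.0156, 0.2089]
tool_rot: [2.222, 2.219, -0.002]
ft_force: [-1.1, 0.7, -0.3]
grip_width: 0.217
grip_force: 60.0
```

Emit:
arm_command([
  [10,0,0,0,0],
  [10,0,0,0,0],
  [10,0,0,5,0],
  [10,0,0,15,0],
  [10,0,0,15,0],
])

```text
time: 17.58
position: [0.6529, -0.0161, 0.1937]
tool_rot: [-2.222, -2.217, 0.003]
ft_force: [0.5, -0.4, -1.5]
grip_width: 0.218
grip_force: 60.0
```

```bash
python3 -c "
from h import *
go(.6546,-.0162,.111)
P=camera_params('side');E=np.linalg.inv(P['extrinsics'])
im,d=grab('side','s4')
c=im[125:205,205:295,::-1];cv2.imwrite('pics/s4c.png',cv2.resize(c,None,fx=6.6,fy=6.6,interpolation=cv2.INTER_CUBIC))"
```

```text
t 17.58 pos [ 0.6529 -0.0161  0.1937] yaxis az -0.15 tilt 0.2 F [ 0.49 -0.39 -1.46] w 0.21762535148944334
shift mm [-0.1  2.  82.7]
```

View pics/s4c.png

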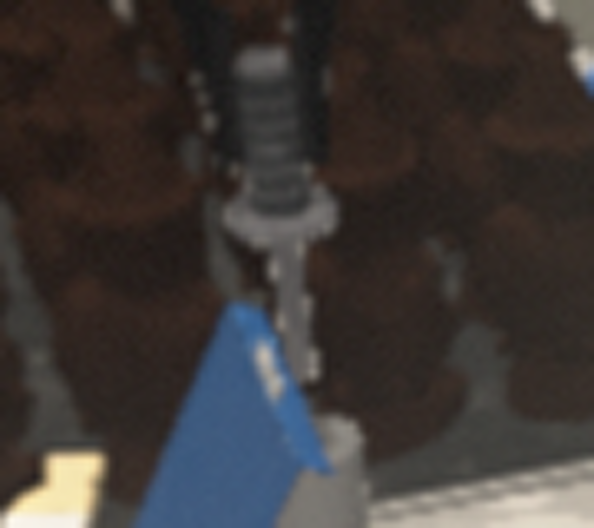

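The side crop shows the tip at (302,375). The rim's right edge is at (363,432), which puts its centre near (305,435), so the pin is in line with the bore. I'll lower it in.

Emit:
arm_command([
  [10,0,0,8,0],
  [10,0,0,16,0],
  [10,0,0,24,0],
  [10,0,0,30,0],
  [10,0,0,35,0],
])

```text
time: 18.05
position: [0.6545, -0.0162, 0.1597]
tool_rot: [-2.224, -2.218, 0.001]
ft_force: [0.0, 0.4, -1.9]
grip_width: 0.214
grip_force: 60.0
```

Emit:
arm_command([
  [10,0,0,10,0],
  [10,0,0,20,0],
  [10,0,0,30,0],
  [10,0,0,38,0],
  [10,0,0,42,0],
])

```text
time: 18.47
position: [0.6541, -0.0162, 0.1169]
tool_rot: [-2.223, -2.218, 0.003]
ft_force: [-0.1, 0.3, -1.7]
grip_width: 0.212
grip_force: 60.0
```

Emit:
arm_command([
  [10,0,0,2,0],
  [10,0,0,4,0],
  [10,0,0,6,0],
  [10,0,0,6,0],
  [10,0,0,6,0],
])

```text
time: 18.88
position: [0.6552, -0.0163, 0.1132]
tool_rot: [2.224, 2.218, 0.001]
ft_force: [0.3, -0.5, -1.1]
grip_width: 0.215
grip_force: 60.0
```

Emit:
arm_command([
  [10,0,0,0,0],
  [10,0,0,0,0],
])

```text
time: 19.05
position: [0.6551, -0.0163, 0.1133]
tool_rot: [2.224, 2.219, 0.001]
ft_force: [0.1, 0.5, -1.4]
grip_width: 0.212
grip_force: 60.0
```

Emit:
arm_command([
  [10,0,0,1,0],
  [10,0,0,2,0],
  [10,0,0,2,0],
])

```text
time: 19.3
position: [0.6548, -0.0162, 0.1107]
tool_rot: [-2.224, -2.219, 0.0]
ft_force: [0.1, -0.3, -1.4]
grip_width: 0.216
grip_force: 60.0
```

Emit:
arm_command([
  [10,0,0,1,0],
  [10,0,0,1,0],
  [10,0,0,1,0],
])

```text
time: 19.55
position: [0.6549, -0.0163, 0.1098]
tool_rot: [-2.224, -2.219, 0.0]
ft_force: [-0.7, 0.1, -2.0]
grip_width: 0.217
grip_force: 60.0
```

Emit:
arm_command([
  [10,0,0,1,0],
  [10,0,0,1,0],
  [10,0,0,1,0],
])

```text
time: 19.8
position: [0.6551, -0.0163, 0.1094]
tool_rot: [2.224, 2.219, 0.001]
ft_force: [-1.4, 0.6, 2.0]
grip_width: 0.211
grip_force: 60.0
```

Contact on the rim. I'll release to 45 mm and rise.

Emit:
arm_command([
  [22,0,0,-0.5,0],
  [30,0,0,-0.5,0],
  [45,0,0,-0.5,0],
  [45,0,0,-0.5,0],
  [45,0,0,-0.5,0],
])

```text
time: 20.22
position: [0.6549, -0.0162, 0.1093]
tool_rot: [2.224, 2.219, -0.0]
ft_force: [-0.5, 0.1, 0.4]
grip_width: 0.461
grip_force: 0.0
```

Emit:
arm_command([
  [45,0,0,-10,0],
  [45,0,0,-30,0],
  [45,0,0,-60,0],
  [45,0,0,-100,0],
  [45,0,0,-130,0],
])

```text
time: 20.63
position: [0.6553, -0.0165, 0.2429]
tool_rot: [2.223, 2.217, 0.003]
ft_force: [1.1, -0.6, 0.1]
grip_width: 0.514
grip_force: 0.0
```

```bash
python3 -c "
from h import *
go(.4169,.1827,.25)
"
```

```text
t 20.63 pos [ 0.6553 -0.0165  0.2429] yaxis az -0.16 tilt 0.13 F [ 1.09 -0.64  0.08] w 0.5144027683246785
shift mm [ 198.6 -238.9   -7.6]
```

Emit:
arm_command([
  [87,25,-30,0,0],
  [87,50,-60,0,0],
  [87,75,-90,0,0],
  [87,100,-120,0,0],
  [87,125,-150,0,0],
], newtons=25)

```text
time: 21.05
position: [0.5039, 0.1099, 0.2403]
tool_rot: [2.224, 2.218, 0.002]
ft_force: [0.8, 1.3, 0.8]
grip_width: 0.811
grip_force: 0.0
```

Emit:
arm_command([
  [87,25,-30,0,-5],
  [87,50,-60,0,-11.3],
  [87,73,-88,10,-11.3],
  [87,73,-88,50,-11.3],
  [87,73,-88,80,-11.3],
])

```text
time: 21.47
position: [0.4165, 0.1846, 0.1599]
tool_rot: [1.989, 2.431, 0.007]
ft_force: [0.0, -0.5, 0.4]
grip_width: 0.995
grip_force: 0.0
```

```bash
python3 -c "
from h import *
im,d=grab('top','t5')
s,p,R=st();print(p.round(4),np.degrees(np.arctan2(R[1,1],R[0,1])))
go(.4176,.1827,.018)
c=im[85:315,215:415,::-1];cv2.imwrite('pics/t5c.png',cv2.resize(c,None,fx=2.6,fy=2.6,interpolation=cv2.INTER_CUBIC))
"
```

```text
[0.4134 0.1814 0.1536] 11.312860100066386
t 21.52 pos [0.4134 0.1814 0.1536] yaxis az 11.31 tilt 0.42 F [-2.66 -1.52 -3.4 ] w 0.999616201412175
shift mm [  0.8   5.3 135.6]
```

View pics/t5c.png

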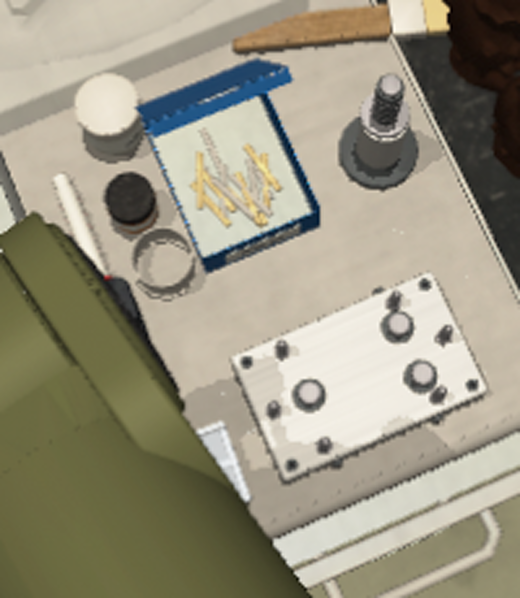

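The pin stands upright in its stand (top at (390,85) in the crop) and the other things have not moved. I'll go down to the mould.

Emit:
arm_command([
  [87,0,1,20,0],
  [87,0,1,50,0],
  [87,0,1,80,0],
  [87,0,1,100,0],
  [87,0,1,100,0],
])

```text
time: 21.93
position: [0.4163, 0.1808, 0.0569]
tool_rot: [-1.995, -2.425, 0.01]
ft_force: [-0.9, 0.0, 0.1]
grip_width: 0.997
grip_force: 0.0
```

Emit:
arm_command([
  [87,0,0,0,0],
  [87,0,0,0,0],
  [87,0,0,0,0],
])

```text
time: 22.18
position: [0.4201, 0.1833, 0.0616]
tool_rot: [1.995, 2.426, 0.006]
ft_force: [-0.4, 0.2, -0.4]
grip_width: 1.0
grip_force: 0.0
```

```bash
python3 -c "
from h import *
go(.4176,.1827,.019)
"
```

```text
t 22.18 pos [0.4201 0.1833 0.0616] yaxis az 11.14 tilt 0.22 F [-0.35  0.18 -0.36] w 0.9998896060384171
shift mm [-0.1 -2.7 42.6]
```

Emit:
arm_command([
  [87,0,-1,10,0],
  [87,0,-1,22,0],
  [87,0,-1,32,0],
  [87,0,-1,37,0],
  [87,0,-1,38,0],
])

```text
time: 22.6
position: [0.4167, 0.1819, 0.0204]
tool_rot: [-1.995, -2.427, 0.003]
ft_force: [-0.8, -0.7, -0.0]
grip_width: 1.0
grip_force: 0.0
```

Emit:
arm_command([
  [87,0,0,1,0],
  [87,0,0,2,0],
  [87,0,0,2,0],
  [87,0,0,2,0],
])

```text
time: 22.93
position: [0.4178, 0.1825, 0.0198]
tool_rot: [1.995, 2.427, 0.001]
ft_force: [0.7, -0.7, -0.9]
grip_width: 1.002
grip_force: 0.0
```

Emit:
arm_command([
  [75,0,0,0,0],
  [65,0,0,0,0],
  [55,0,0,0,0],
  [50,0,0,0,0],
  [50,0,0,0,0],
])

```text
time: 23.35
position: [0.4175, 0.1823, 0.0195]
tool_rot: [1.995, 2.427, 0.0]
ft_force: [0.0, -0.4, -0.3]
grip_width: 0.706
grip_force: 0.0
```

Emit:
arm_command([
  [50,0,0,0,0],
  [50,0,0,0,0],
  [50,0,0,0,0],
])

```text
time: 23.6
position: [0.4175, 0.1824, 0.0195]
tool_rot: [1.995, 2.427, 0.0]
ft_force: [-0.0, -0.7, -0.3]
grip_width: 0.692
grip_force: 25.0
```

Emit:
arm_command([
  [50,0,0,-5,0],
  [50,0,0,-20,0],
  [50,0,0,-45,0],
  [50,0,0,-70,0],
  [50,0,0,-80,0],
])

```text
time: 24.02
position: [0.419, 0.183, 0.1024]
tool_rot: [1.994, 2.426, 0.007]
ft_force: [1.1, 0.3, -0.7]
grip_width: 0.687
grip_force: 25.0
```

Emit:
arm_command([
  [50,-25,5,0,0],
  [50,-60,11,0,0],
  [50,-95,18,0,-2],
  [50,-130,25,0,-4.1],
  [50,-155,30,0,-4.1],
])

```text
time: 24.43
position: [0.4774, 0.0328, 0.0993]
tool_rot: [1.907, 2.495, -0.001]
ft_force: [1.3, 0.5, -1.0]
grip_width: 0.685
grip_force: 25.0
```

Emit:
arm_command([
  [50,-8,1,0,0],
  [50,-8,1,0,0],
  [50,-8,1,0,0],
  [50,-8,1,0,0],
  [50,-8,1,0,0],
])

```text
time: 24.85
position: [0.4793, 0.0304, 0.0992]
tool_rot: [-1.903, -2.499, -0.0]
ft_force: [0.4, -0.1, -1.3]
grip_width: 0.686
grip_force: 25.0
```

```bash
python3 -c "
from h import *
go(.4797,.0280,.04)
im,d=grab('side','s6')
c=im[160:260,270:390,::-1];cv2.imwrite('pics/s6c.png',cv2.resize(c,None,fx=5,fy=5,interpolation=cv2.INTER_CUBIC))
"
```

```text
t 24.85 pos [0.4793 0.0304 0.0992] yaxis az 15.42 tilt 0.05 F [ 0.45 -0.07 -1.31] w 0.6858516645418552
shift mm [-2.4 -0.3 59.2]
```

View pics/s6c.png

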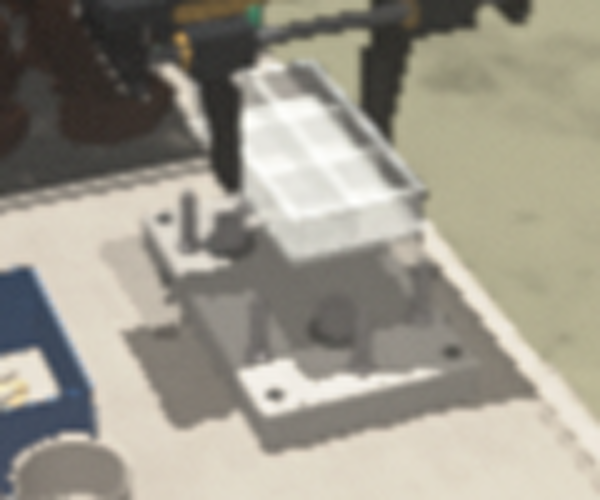

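The side crop shows the mould held above the rest, with its near lower corners at about (292,260) and (425,228) and the rest's near left top corner at about (265,418). I'll compare these with the predicted positions.

```bash
python3 -c "
from h import *
P=camera_params('side');E=np.linalg.inv(P['extrinsics'])
def pr(c,yaw,l):
    a=np.radians(yaw);x=np.array([np.cos(a),np.sin(a)]);y=np.array([-x[1],x[0]])
    for u,v,z in l:
        w=np.r_[np.array(c)+u*x+v*y,z];q=E[:3,:3]@w+E[:3,3]
        o=cv2.projectPoints(q[None],np.zeros(3),np.zeros(3),np.array(P['intrinsics']),np.array(P['D']))[0].ravel()
        print((u,v,z),((o-[270,160]+.5)*5-.5).round(0))
pr((.4793,.0304),15.4,[(.03,.06,.0797),(-.03,.06,.0797),(.03,-.06,.1037),(-.03,.06,.1037),(.03,.06,.1037),(-.03,-.06,.1037)])
pr((.4785,.0281),15.3,[(.05,.082,.022),(-.05,.082,.022),(.05,.082,0),(0,.04,.0385),(0,.068,.054),(.038,.045,.054),(.05,-.082,.022)])
"
```

```text
(0.03, 0.06, 0.0797) [291. 262.]
(-0.03, 0.06, 0.0797) [424. 232.]
(0.03, -0.06, 0.1037) [191.  76.]
(-0.03, 0.06, 0.1037) [427. 184.]
(0.03, 0.06, 0.1037) [291. 213.]
(-0.03, -0.06, 0.1037) [315.  52.]
(0.05, 0.082, 0.022) [265. 411.]
(-0.05, 0.082, 0.022) [483. 358.]
(0.05, 0.082, 0) [265. 452.]
(0, 0.04, 0.0385) [338. 298.]
(0, 0.068, 0.054) [365. 305.]
(0.038, 0.045, 0.054) [260. 294.]
(0.05, -0.082, 0.022) [142. 209.]
```

Emit:
arm_command([
  [50,-2,-1.4,4,0],
  [50,-2,-1.4,12,0],
  [50,-2,-1.4,19,0],
  [50,-2,-1.4,22,0],
  [50,-2,-1.4,22,0],
])

```text
time: 25.32
position: [0.4781, 0.0262, 0.0761]
tool_rot: [-1.906, -2.496, 0.003]
ft_force: [-0.2, 0.2, -1.4]
grip_width: 0.687
grip_force: 25.0
```

Emit:
arm_command([
  [50,0,0,2,0],
  [50,0,0,4,0],
  [50,0,0,6,0],
  [50,0,0,8,0],
  [50,0,0,8,0],
])

```text
time: 25.73
position: [0.4789, 0.0263, 0.0691]
tool_rot: [-1.907, -2.496, 0.0]
ft_force: [-1.1, -0.4, -0.8]
grip_width: 0.684
grip_force: 25.0
```

Emit:
arm_command([
  [50,0,0,2,0],
  [50,0,0,4,0],
  [50,0,0,6,0],
  [50,0,0,7,0],
  [50,0,0,7,0],
])

```text
time: 26.15
position: [0.4789, 0.0263, 0.0621]
tool_rot: [-1.907, -2.496, 0.001]
ft_force: [0.5, 0.1, -0.4]
grip_width: 0.687
grip_force: 25.0
```

Emit:
arm_command([
  [50,0.5,0,0,0],
  [50,1.2,0,0.5,0],
  [50,1.2,0,1,0],
  [50,1.2,0,1.5,0],
  [50,1.2,0,1.5,0],
])

```text
time: 26.57
position: [0.4788, 0.0275, 0.0609]
tool_rot: [1.907, 2.497, 0.0]
ft_force: [-0.3, 0.5, -1.3]
grip_width: 0.688
grip_force: 25.0
```

Emit:
arm_command([
  [50,0,0,0.5,0],
  [50,0,0,1,0],
  [50,0,0,1,0],
])

```text
time: 26.82
position: [0.4787, 0.0275, 0.0598]
tool_rot: [-1.907, -2.497, 0.0]
ft_force: [-0.1, -0.5, -1.8]
grip_width: 0.684
grip_force: 25.0
```

Emit:
arm_command([
  [50,0,0,0.5,0],
  [50,0,0,1,0],
  [50,0,0,1,0],
])

```text
time: 27.07
position: [0.4787, 0.0275, 0.0588]
tool_rot: [-1.907, -2.497, 0.0]
ft_force: [-0.4, 0.0, -0.6]
grip_width: 0.69
grip_force: 25.0
```

Emit:
arm_command([
  [50,0,0,0.5,0],
  [50,0,0,1,0],
  [50,0,0,1,0],
])

```text
time: 27.32
position: [0.4787, 0.0275, 0.0578]
tool_rot: [-1.907, -2.497, 0.0]
ft_force: [-0.2, -0.1, -1.2]
grip_width: 0.686
grip_force: 25.0
```

Emit:
arm_command([
  [50,0,0,0.5,0],
  [50,0,0,0.5,0],
  [50,0,0,0.5,0],
])

```text
time: 27.57
position: [0.4788, 0.0275, 0.0574]
tool_rot: [-1.907, -2.497, -0.0]
ft_force: [0.9, -0.0, -0.8]
grip_width: 0.689
grip_force: 25.0
```

Emit:
arm_command([
  [50,0,0,0.5,0],
  [50,0,0,0.5,0],
  [50,0,0,0.5,0],
])

```text
time: 27.82
position: [0.4789, 0.0275, 0.057]
tool_rot: [1.907, 2.497, 0.0]
ft_force: [-0.5, -0.1, 0.3]
grip_width: 0.69
grip_force: 25.0
```

Emit:
arm_command([
  [50,0,0,0.4,0],
  [50,0,0,0.4,0],
  [50,0,0,0.4,0],
])

```text
time: 28.07
position: [0.4789, 0.0275, 0.057]
tool_rot: [-1.907, -2.497, -0.0]
ft_force: [-2.0, -0.1, 6.3]
grip_width: 0.69
grip_force: 25.0
```

Emit:
arm_command([
  [63,0,0,0,0],
  [66,0,0,0,0],
  [70,0,0,0,0],
  [74,0,0,0,0],
  [74,0,0,0,0],
])

```text
time: 28.48
position: [0.4788, 0.0275, 0.0564]
tool_rot: [1.907, 2.497, -0.0]
ft_force: [-0.2, -0.4, -0.8]
grip_width: 0.834
grip_force: 0.0
```

Emit:
arm_command([
  [78,0,0,-3,0],
  [80,0,0,-15,0],
  [80,0,0,-40,0],
  [80,0,0,-75,0],
  [80,0,0,-110,0],
])

```text
time: 28.9
position: [0.4779, 0.0271, 0.1673]
tool_rot: [-1.907, -2.496, 0.003]
ft_force: [1.5, 0.1, 0.2]
grip_width: 0.922
grip_force: 0.0
```

Emit:
arm_command([
  [80,35,0,-20,0],
  [80,75,0,-40,0],
  [80,115,0,-40,0],
  [80,155,0,-40,0],
  [80,195,0,-40,0],
])

```text
time: 29.32
position: [0.4269, 0.2176, 0.2077]
tool_rot: [1.907, 2.496, 0.004]
ft_force: [1.1, -0.2, 0.4]
grip_width: 0.921
grip_force: 0.0
```

```bash
python3 -c "
from h import *
im,d=grab('side','s7');im2,d2=grab('top','t7')
a=cv2.resize(im[170:250,290:380,::-1],(396,352),interpolation=cv2.INTER_CUBIC)
b=cv2.resize(im2[95:275,295:410,::-1],None,fx=3.2,fy=3.2,interpolation=cv2.INTER_CUBIC)
o=np.zeros((600,800,3),np.uint8);o[:352,:396]=a;o[:576,400:400+b.shape[1]]=b[:, :400]
cv2.imwrite('pics/f7.png',o);print(get_state()['time'])
"
```

```text
29.4167
```

View pics/f7.png

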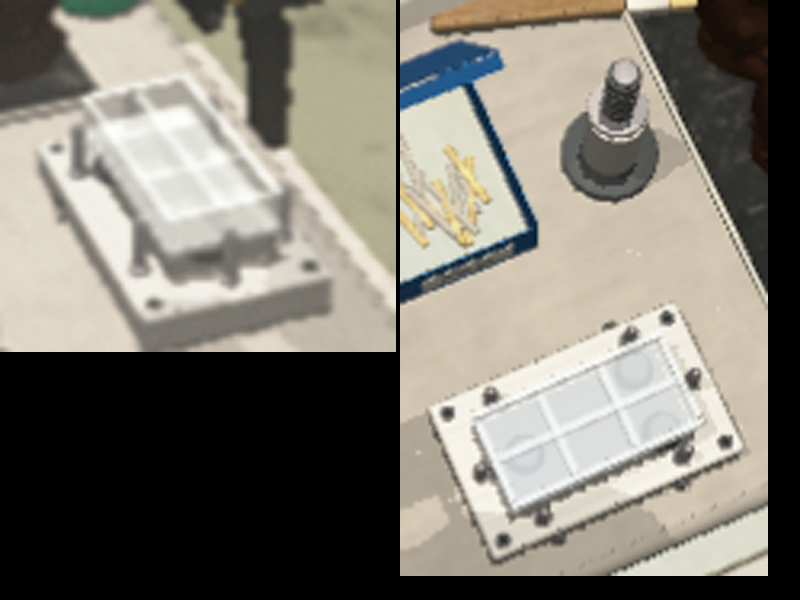

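The final views show the mould lying between the six posts on the three pads, centred at about (590,425), and the pin upright in its stand at (612,130). I'll let the arm settle and hand the job in.

Emit:
arm_command([
  [80,0,0,0,0],
  [80,0,0,0,0],
  [80,0,0,0,0],
  [80,0,0,0,0],
  [80,0,0,0,0],
])

```text
time: 29.83
position: [0.4279, 0.2144, 0.2066]
tool_rot: [1.91, 2.495, 0.0]
ft_force: [-0.6, 0.3, -0.0]
grip_width: 0.917
grip_force: 0.0
```

```bash
python3 -c "
from bench import *
print(close_job())"
```

```text
the job is handed in; nothing more can be done
None
```

I pushed pad 2, about 3.1 mm high, down to within about 0.3 mm of pad 1, stood the pin back in its stand, laid the mould on the pads between the posts and handed the job in at about 30 s; no verdict came back, and I never probed pad 3 or measured how level the mould sits.

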